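# Check the grinder's hand brake lever

### The arm

A 6-joint arm with a two-finger parallel gripper is mounted at the origin on the work surface. World frame = base frame: x ahead of the robot, y to its left, z up, the work surface at z = 0. Lengths are in m, angles in rad, forces in N, time in s.
With the tool pointing down it reaches from about 0.35 to 0.85 m from the base axis. Payload 8.1 kg.
Tool frame: the origin (TCP) lies at the very end of the fingers, on their centre line; the grasp point (between the pads) lies 19 mm behind it; z points along the fingers, y is the line along which they close (so a half turn about z gives the same grasp; the last joint's range is limited). The gripper opens to 93 mm and grips with 3 to 60 N. Pads are 15 mm wide; open, the fingers measure 128 mm over their backs; the gripper's body (75 mm by 188 mm) begins 65 mm behind the grasp point.
Start: joints at [1.203, 0.13, 1.488, -0, 1.523, -0.085], TCP at [0.167, 0.576, 0.219] pointing down, gripper open.
Joint ranges: [-2.96, 2.96], [-0.89, 2.26], [0.02, 2.5], [-1.34, 4.48], [0, 2.73], [-2.66, 2.66]. Speed limits (rad/s): [2.39, 2.39, 2.79, 3.14, 3.14, 3.14].

### API

Orientations are given as a unit quaternion [x, y, z, w].
In Python, from plant import robot gives the robot as it stands. The module is installed in compiled form; this text tells all that it offers.
- The arm moves only by the tool send_rows, never from a script. Its argument "commands" is a list that holds one entry, the list of rows, each a list of 7 numbers: the closure, from -1 (fully open) to 1 (shut), then the shift along the tool's x, y, z in units of 30 mm (1.0 is 30 mm), then the turn, a rotation vector about the tool's x, y, z in units of 6 degrees (1.0 is 6 degrees). A call has 1 to 20 rows; each row is the pose to reach, as a shift and turn from the pose commanded when the call began, along the tool's axes at that moment; what a row does not reach only later rows make up. A row lasts 1/10 s, in which the tool goes at most 50 mm and 8.59 degrees, less where a joint would pass 70% of its speed; a pose out of reach is approached as far as the arm can. A call with a gripper value outside its range is refused whole. The fingers move at their own pace and stop on an object; "grip_force" is the grip in N (left out, the last holds). Time passes only in rows, so rows that repeat a pose let the fingers close. It gives the time, the measured TCP pose, the force, the opening and the grip force at its end, in the units of the state.
- robot.observe(): the state, without advancing time (a new reading comes with each control period).
- robot.grab_frame(name): name is "scene" or "top"; returns the picture (384x512x3 uint8, red, green, blue); there is no depth.
- robot.camera_info(name): a dict with "fx", "fy", "cx", "cy" (pixels), "k1" (the pictures are not rectified: a ray, as slopes to the right and down, at radius r is drawn at 1 + k1 r^2 times it, then the intrinsics apply), "pose" (4x4, takes a point from camera to world coordinates). Camera axes: x right, y down, z forward; pixel columns grow to the right and rows downward; lengths in m; the calibration is good to about 2 mm. A picture is of the moment at which its call begins. camera_info takes no time and is no camera call.
- robot.finish_job(): hands the job in; it is judged then, once.
The state is a dict: "clock": time; "joint_positions": joint angles; "dq": joint speeds; "joint_efforts": joint torques, N m; "tool_pos": TCP position; "eef_rot": TCP orientation; "wrist_force": force on the tool from outside, world axes, zero at the start; "moment": the same for the moment, N m; "gripper_width": finger opening in m; "gripper_force": force on a finger pad.
Only numpy, scipy, OpenCV 4.12 (cv2) and the standard library are available. Lean on these libraries where they do the work, as an engineer would, in place of code of your own. Each camera call takes 0.05 s, during which the arm holds its last target. There are 200 camera calls.

### The job

Check the hand brake on the sharpening grinder: with the outside of the fingers, press the red lever in towards the black rubber bar until it comes up solid against its stop, short of the bar, and hold it there for two seconds without forcing it. Then let the lever ease all the way back out against the fingers, without letting it snap back, and move clear. Touch only the red outer side of the lever: do not pinch it, reach in behind it or touch the bar or the machine, and leave the bottle, the whetstone and the jar where they are.

Things in the scene. Friction and masses are not known exactly. Their poses are not given: they have to be found in the camera images.
- grinder: Green bench grinder with hand bar and brake lever, fixed. Origin on the bench under the middle of the bar; z up; y along the bar to its free end; x level, square across the bar from the lever's side: the direction the lever is pressed. Machine box 180 x 130 x 187 mm high at y -130 to -260 mm, x -40 to +140 mm; beyond it, to y = -335 mm, a stone wheel whose top is 215 mm high.
- bar_mid (a point): The hand bar, level, axis 130 mm above the bench: 28 mm steel tube from the machine (y = -122 mm in the grinder's frame) to y = +100 mm, with a black rubber sleeve, 32 mm diameter, from y = -20 to +105 mm. This point is on its axis, 130 mm above the grinder's origin. Fixed; not to be touched.
- lever (a joint): Angle of the brake lever about its upright pivot (rad): 0 fully out, splayed 0.30 rad from the bar; 0.30 in against its hard stop, parallel to the bar with a gap of 23 mm to the rubber. A spring pushes it out: at lever_push about 4 N starts it and 7 N just reaches the stop; resistance clearly above 8 N means that it is on the stop. Let go, it flies out in an instant.
- lever_push (a point): The point to press, on the lever's red outer face, 110 mm from the pivot, 130 mm above the bench. The red part is 120 mm long (38 to 158 mm from the pivot), 26 mm high (117 to 143 mm above the bench), open above and below; a 3 mm black strip covers its inner side (not to be touched); 12 mm thick in all. The point moves 33 mm from out to stop, mostly along the grinder's x axis.
- lever_pivot (a point): Pivot of the lever, 130 mm above the bench, at x = -45, y = -85 mm in the grinder's frame. An aluminium clamp (62 x 30 x 36 mm) holds it on the bar.
- oil_bottle: Amber oil bottle with a red cap, 44 mm diameter, 110 mm high, loose on the bench near the bar. Origin at the centre of its underside. To be left alone.
- whetstone: Two-layer whetstone (yellow on grey), 100 x 45 x 25 mm, lying loose near the bar. Origin at the centre of its underside, x along its length. To be left alone.
- paste_jar: Blue jar of polishing paste with a steel cap, 54 mm diameter, 55 mm high, loose near the bar. Origin at the centre of its underside. To be left alone.

How it is judged:
On the way, in this order (a step that is already met when the one before it is completed fails the run):
1. the fingers hold the red lever in against its stop, for at least 1.5 s (value of joint lever above 0.28 rad and contact force between the fingers and lever_c0 above 3 N), for 1.5 s.
2. the lever is back out, and the fingers are off it (value of joint lever below 0.03 rad and contact force between the fingers and lever_c0 below 0.2 N), for 0.2 s.
At the end, for the whole second after the job is handed in: The lever has been held at its stop (above 0.28 rad) by the fingers for 1.5 s and is fully out again (below 0.03 rad) and still; the bottle, whetstone and jar stand within 20 mm of where they were, at rest (value of joint lever below 0.03 rad and velocity of joint lever between -0.1 and 0.1 rad/s and distance of each of oil_bottle, whetstone, paste_jar from where it was at the start of the episode below 0.02 m and linear speed of each of oil_bottle, whetstone, paste_jar below 0.02 m/s); the robot touches nothing.
It fails at once if the hand bar or another part of the machine is touched ((contact force between the fingers and grinder_c0 above 1 N or contact force between the fingers and grinder_c1 above 1 N or contact force between the fingers and grinder_c2 above 1 N or contact force between the fingers and grinder_c3 above 1 N or contact force between the fingers and grinder_c4 above 1 N or contact force between the fingers and grinder_c5 above 1 N or contact force between the fingers and grinder_c6 above 1 N or contact force between the fingers and grinder_c7 above 1 N or contact force between the fingers and grinder_c8 above 1 N or contact force between the fingers and grinder_c9 above 1 N or contact force between the fingers and grinder_c10 above 1 N or contact force between the fingers and grinder_c11 above 1 N or contact force between the fingers and grinder_c12 above 1 N) or (contact force between the arm and grinder_c0 above 1 N or contact force between the arm and grinder_c1 above 1 N or contact force between the arm and grinder_c2 above 1 N or contact force between the arm and grinder_c3 above 1 N or contact force between the arm and grinder_c4 above 1 N or contact force between the arm and grinder_c5 above 1 N or contact force between the arm and grinder_c6 above 1 N or contact force between the arm and grinder_c7 above 1 N or contact force between the arm and grinder_c8 above 1 N or contact force between the arm and grinder_c9 above 1 N or contact force between the arm and grinder_c10 above 1 N or contact force between the arm and grinder_c11 above 1 N or contact force between the arm and grinder_c12 above 1 N)).
It fails at once if the lever is pinched, or touched elsewhere than on its red part by the fingers (contact force between any of the fingers, the arm and lever_c1 above 1 N or contact force between any of the fingers, the arm and lever_c2 above 1 N or contact force between the arm and lever_c0 above 1 N).
It fails at once if the lever is let go so that it snaps back (faster than 2.5 rad/s) (velocity of joint lever below -2.5 rad/s).
It fails at once if the lever is forced (more than 45 N) (contact force between the fingers and lever_c0 above 45 N).
It fails at once if the bottle, the whetstone or the jar is moved by more than 20 mm, lifted or tipped (distance of any of oil_bottle, whetstone, paste_jar from where it was at the start of the episode above 0.02 m or angle between any of oil_bottle, whetstone, paste_jar's own z axis and vertical above 0.3 rad).
It also fails if it takes over 38 s, if anything falls off the work surface, if the arm or the gripper's body presses on something with over 40 N, if the wrist force passes 120 N, or if a joint passes its speed limit or range.

## Working session

There is one attempt and no reset: what is moved stays moved. The work goes in short steps, Python scripts to look and compute and a tool call to move; the robot and the scene stay as the last step left them, time stands still between calls to the robot, and variables do not carry over. Pictures are saved under pics/ and viewed, at most 10 in all, crops included, and the job is handed in when it is done.

Besides the shell and the picture viewer there is one more tool, called after "Call:" as a command line: name --argument value ..., lists and objects as JSON in quotes. send_rows: Moves the arm, as the interface text tells. Its arguments: {"type":"object","properties":{"commands":{"type":"array"},"grip_force":{"type":"number"}},"required":["commands"]}

```bash
mkdir -p pics
python3 - <<'E'
from plant import robot
import cv2,numpy as np
for n in("scene","top"):
    im=robot.grab_frame(n); cv2.imwrite(f"pics/{n}0.png",im[:,:,::-1])
    c=robot.camera_info(n); print(n,{k:np.round(v,3).tolist() for k,v in c.items()})
s=robot.observe(); print({k:np.round(v,3).tolist() for k,v in s.items()})
E
```

```text
scene {'fx': 374.497, 'fy': 374.497, 'cx': 253.665, 'cy': 188.219, 'k1': 0.036, 'pose': [[0.62, 0.632, -0.464, 0.956], [0.784, -0.492, 0.378, -0.148], [0.011, -0.598, -0.801, 0.681], [0.0, 0.0, 0.0, 1.0]]}
top {'fx': 359.724, 'fy': 359.724, 'cx': 255.487, 'cy': 188.353, 'k1': -0.054, 'pose': [[0.064, -0.976, 0.21, 0.476], [-0.998, -0.064, 0.008, 0.12], [0.005, -0.21, -0.978, 0.801], [0.0, 0.0, 0.0, 1.0]]}
{'clock': 0.1, 'joint_positions': [1.203, 0.131, 1.489, -0.0, 1.523, -0.085], 'dq': [0.001, -0.001, -0.002, 0.0, 0.001, -0.0], 'joint_efforts': [0.002, -56.134, -49.31, 0.077, 0.029, -0.0], 'tool_pos': [0.167, 0.576, 0.218], 'eef_rot': [0.141, 0.99, -0.001, -0.0], 'wrist_force': [0.661, -0.273, -0.399], 'moment': [0.015, -0.025, 0.013], 'gripper_force': 0.0, 'gripper_width': 0.093}
```

View pics/scene0.png

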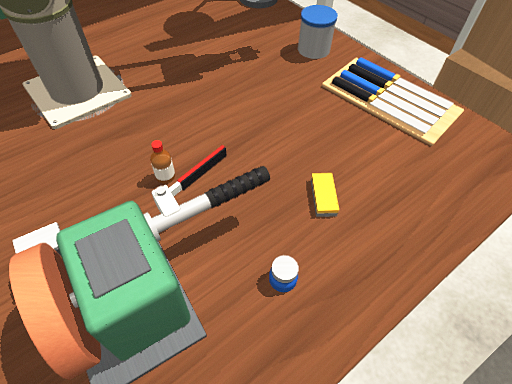

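View pics/top0.png

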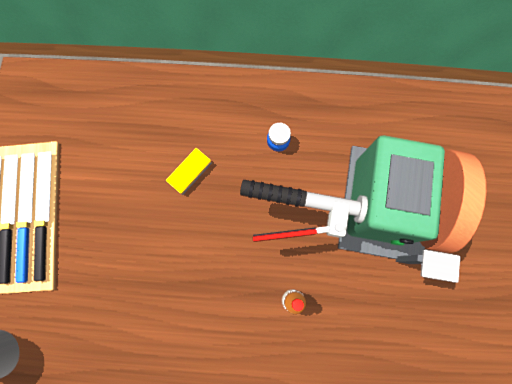

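The top view shows the bar's black sleeve running from (242,187) to (305,199) and the red lever from (253,239) to (316,231) on the robot's side of it. The machine is to the right (-y) and the bottle cap is at (298,304). The stone (188,171) and the jar (280,136) lie beyond the bar. The scene view agrees, with the lever at (180–227, 150–187).

```bash
cat > h.py <<'E'
import cv2,numpy as np
from plant import robot
def ray(n,uv):
    c=robot.camera_info(n); K=np.array([[c["fx"],0,c["cx"]],[0,c["fy"],c["cy"]],[0,0,1.]])
    p=cv2.undistortPoints(np.float64(uv).reshape(-1,1,2),K,np.array([c["k1"],0,0,0.]))[:,0]
    P=np.array(c["pose"]); return P[:3,3],np.c_[p,np.ones(len(p))]@P[:3,:3].T
def plane(n,uv,z):
    o,d=ray(n,uv); return o+d*((z-o[2])/d[:,2])[:,None]
def cross(uvs,uvt):
    (a,d),(b,e)=ray("scene",uvs),ray("top",uvt); out=[]
    for x,y in zip(d,e):
        t=np.linalg.lstsq(np.c_[x,-y],b-a,rcond=None)[0]; p,q=a+t[0]*x,b+t[1]*y
        out.append([*(p+q)/2,np.linalg.norm(p-q)])
    return np.array(out)
def blobs(im,kind):
    r,g,b=[im[:,:,i].astype(int) for i in range(3)]
    m={"red":(r>110)&(g<50)&(b<50),"black":(r<50)&(g<50)&(b<50),"yellow":(r>180)&(g>160)&(b<80),"blue":(b>100)&(r<60)&(g<110)}[kind]
    n,l,s,c=cv2.connectedComponentsWithStats(m.astype(np.uint8),connectivity=8)
    return [(s[i],c[i],np.argwhere(l==i)[:,::-1]) for i in range(1,n) if s[i][4]>25]
E
python3 - <<'E'
from h import *
np.set_printoptions(precision=3,suppress=True)
for n in("scene","top"):
    im=cv2.imread(f"pics/{n}0.png")[:,:,::-1]
    for k in("red","black"):
        for s,c,p in blobs(im,k):
            q=p.astype(float); u=np.linalg.svd(q-q.mean(0),full_matrices=False)[2][0]; t=(q-q.mean(0))@u
            e=np.array([q.mean(0)+u*t.min(),q.mean(0)+u*t.max()])
            if s[4]<1500: print(n,k,s,e.ravel(),plane(n,e,.13).ravel())
print("cap",plane("top",[[298,304]],.11), "bottle scene", plane("scene",[[157,144]],.11))
print("stone/jar",plane("top",[[188,171]],.025),plane("top",[[280,131]],.055))
E
```

```text
scene red [152 145  11   8  44] [162.21  148.097 152.565 149.946] [0.447 0.031 0.13  0.44  0.013 0.13 ]
scene black [349  64  38  24 262] [349.183  66.637 384.318  84.393] [0.491 0.522 0.13  0.587 0.536 0.13 ]
scene black [332  77  39  25 268] [333.188  79.647 368.239  98.308] [0.502 0.456 0.13  0.597 0.47  0.13 ]
scene black [181 148  45  42 408] [226.546 149.899 181.102 186.897] [0.529 0.129 0.13  0.553 0.009 0.13 ]
scene black [210 175  60  33 396] [269.262 176.558 210.655 204.141] [0.633 0.152 0.13  0.617 0.03  0.13 ]
top red [254 229  62  12  85] [315.136 231.935 254.116 240.796] [0.545 0.01  0.13  0.521 0.122 0.13 ]
top black [ 41 226   5  54 164] [ 44.123 226.003  42.655 279.046] [0.521 0.522 0.13  0.424 0.507 0.13 ]
top black [  5 229   7  54 202] [  9.311 229.013   7.038 282.087] [0.511 0.59  0.13  0.413 0.575 0.13 ]
top black [400 239  13   5  39] [399.867 239.757 412.189 241.93 ] [ 0.54  -0.15   0.13   0.537 -0.174  0.13 ]
cap [[0.412 0.034 0.11 ]] bottle scene [[0.412 0.034 0.11 ]]
stone/jar [[0.673 0.28  0.025]] [[0.769 0.081 0.055]]
```

Run:
```python
from h import *
np.set_printoptions(precision=3,suppress=True)
def ends(m,x0,y0):
    n,l,s,c=cv2.connectedComponentsWithStats(m.astype(np.uint8),connectivity=8); i=1+s[1:,4].argmax()
    q=np.argwhere(l==i)[:,::-1]+[x0,y0]+0.; (cx,cy),(w,h),a=r=cv2.minAreaRect(q.astype(np.float32))
    b=cv2.boxPoints(r); d=np.linalg.norm(b-np.roll(b,-1,0),axis=1); k=d.argmin()
    return np.array([(b[k]+b[(k+1)%4])/2,(b[(k+2)%4]+b[(k+3)%4])/2]),d
E_={}
for n,bb in(("scene",(150,130,290,240)),("top",(230,170,350,260))):
    im=cv2.imread(f"pics/{n}0.png")[:,:,::-1]; x0,y0,x1,y1=bb; c=im[y0:y1,x0:x1].astype(int)
    r,g,b=c[...,0],c[...,1],c[...,2]
    red=(r>100)&(g<0.3*r)&(b<0.3*r)
    if n=="scene": red[:60,:26]=0
    blk=(c.max(2)<75)&(c.max(2)-c.min(2)<15)
    if n=="scene": blk[:,:55]=0
    for k,m in(("red",red),("blk",blk)):
        e,d=ends(m,x0,y0); e=e[np.argsort(e[:,0])]; E_[n,k]=e
        print(n,k,e.ravel(),d[:2],plane(n,e,.13).ravel(),"|",plane(n,e,.143).ravel())
    big=cv2.resize(im[y0:y1,x0:x1],None,fx=5,fy=5,interpolation=cv2.INTER_NEAREST); cv2.imwrite(f"pics/c_{n}.png",big[:,:,::-1])
print("blk",cross(E_["scene","blk"][::-1],E_["top","blk"]))
print("red",cross(E_["scene","red"][::-1],E_["top","red"]))
```

```text
scene red [177.732 180.955 223.121 146.157] [57.193  3.413] [0.537 0.011 0.13  0.517 0.129 0.13 ] | [0.547 0.008 0.143 0.527 0.123 0.143]
scene blk [207.68  199.945 267.493 171.797] [66.105 17.937] [0.607 0.031 0.13  0.622 0.157 0.13 ] | [0.615 0.027 0.143 0.63  0.15  0.143]
top red [252.808 238.403 315.111 230.927] [62.75   5.123] [0.526 0.125 0.13  0.547 0.01  0.13 ] | [0.525 0.125 0.143 0.545 0.012 0.143]
top blk [241.073 186.605 304.856 198.355] [16.279 64.856] [0.622 0.154 0.13  0.607 0.031 0.13 ] | [0.619 0.153 0.143 0.605 0.033 0.143]
blk [[0.623 0.155 0.132 0.003]
 [0.607 0.031 0.13  0.001]]
red [[0.525 0.125 0.14  0.001]
 [0.545 0.01  0.14  0.003]]
```

View pics/c_top.png

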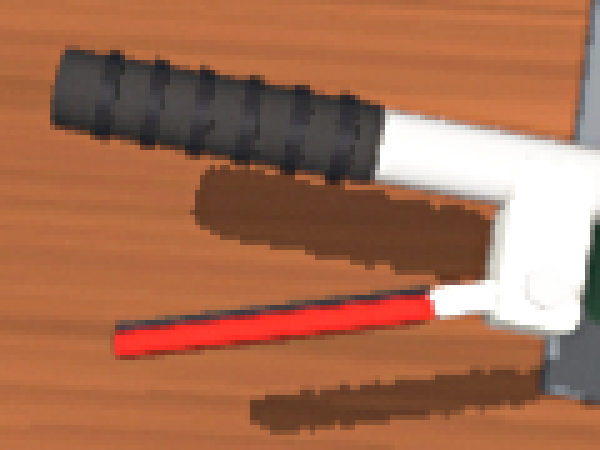

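View pics/c_scene.png

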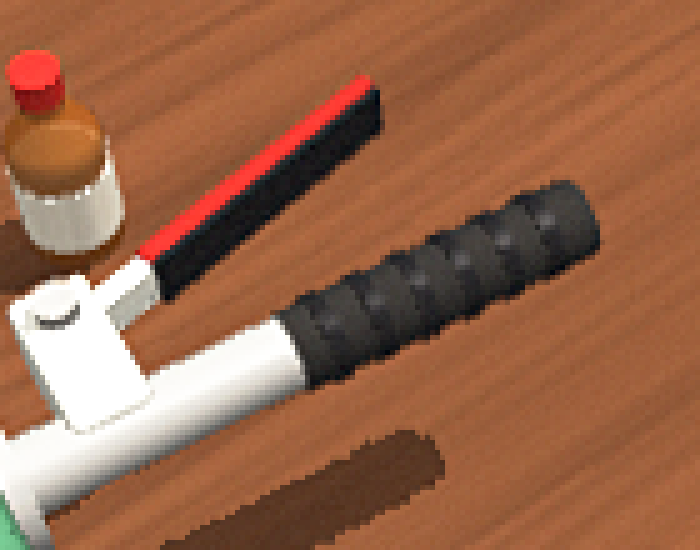

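The sleeve ends cross at z = 0.13 and the red length matches. This gives the grinder y axis as (0.128, 0.992), the pivot as about (0.554, -0.028), and lever_push as about (0.529, 0.079) when out and (0.562, 0.082) at the stop. I'll close the fingers and go to a point in front of the lever, tool y parallel to the bar.

Call:
send_rows --commands '[[[1, -14.3, -12.9, 0, 0, 0, -1.48], [1, -14.3, -12.9, 0, 0, 0, -1.48], [1, -14.3, -12.9, 0, 0, 0, -1.48], [1, -14.3, -12.9, 0, 0, 0, -1.48], [1, -14.3, -12.9, 0, 0, 0, -1.48], [1, -14.3, -12.9, 0, 0, 0, -1.48], [1, -14.3, -12.9, 0, 0, 0, -1.48], [1, -14.3, -12.9, 0, 0, 0, -1.48], [1, -14.3, -12.9, 0, 0, 0, -1.48], [1, -14.3, -12.9, 0, 0, 0, -1.48], [1, -14.3, -12.9, 0, 0, 0, -1.48], [1, -14.3, -12.9, 0, 0, 0, -1.48], [1, -14.3, -12.9, 0, 0, 0, -1.48], [1, -14.3, -12.9, 0, 0, 0, -1.48], [1, -14.3, -12.9, 0, 0, 0, -1.48], [1, -14.3, -12.9, 0, 0, 0, -1.48], [1, -14.3, -12.9, 0, 0, 0, -1.48], [1, -14.3, -12.9, 0, 0, 0, -1.48]]]' --grip_force 15

```text
clock: 1.9
tool_pos: [0.4711, 0.0856, 0.2187]
eef_rot: [0.063, 0.998, 0.0, 0.0]
wrist_force: [-0.5, 0.4, 0.1]
gripper_width: 0.0005
gripper_force: 0.0
```

Call:
send_rows --commands '[[[1, 0, 0, 1.2, 0, 0, 0], [1, 0, 0, 2.4, 0, 0, 0], [1, 0, 0, 3.5, 0, 0, 0], [1, 0, 0, 3.5, 0, 0, 0], [1, 0, 0, 3.5, 0, 0, 0]]]'

```text
clock: 2.4
tool_pos: [0.471, 0.085, 0.114]
eef_rot: [0.064, 0.998, -0.0, -0.001]
wrist_force: [0.2, -0.6, -0.1]
gripper_width: 0.0006
gripper_force: 0.0
```

Run:
```python
from h import *
a=robot.grab_frame("scene")[60:260,100:300]; b=robot.grab_frame("top")[120:320,200:400]
cv2.imwrite("pics/d.png",cv2.resize(np.hstack([a,b])[:,:,::-1],(800,400),interpolation=cv2.INTER_CUBIC))
s=robot.observe(); print(s["tool_pos"],s["wrist_force"])
```

```text
[0.47287798 0.08506399 0.11603004] [ 0.21744171 -0.45988398 -0.13350632]
```

View pics/d.png

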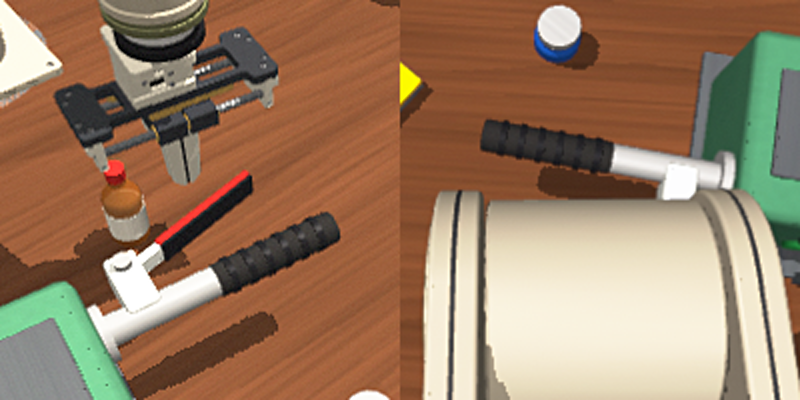

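The closed fingers are standing down in front of the lever's red face. The gripper body is above the bottle cap, and the bar and lever are untouched. I'll close in now.

Call:
send_rows --commands '[[[1, -0.5, 0, 0, 0, 0, 0], [1, -1.0, 0, 0, 0, 0, 0], [1, -1.15, 0, 0, 0, 0, 0], [1, -1.25, 0, 0, 0, 0, 0], [1, -1.35, 0, 0, 0, 0, 0], [1, -1.45, 0, 0, 0, 0, 0], [1, -1.45, 0, 0, 0, 0, 0]]]'

```text
clock: 3.2
tool_pos: [0.5146, 0.0793, 0.1138]
eef_rot: [0.064, 0.998, 0.0, 0.0]
wrist_force: [0.2, 1.3, 1.0]
gripper_width: 0.0003
gripper_force: 0.0
```

Call:
send_rows --commands '[[[1, -0.08, 0, 0, 0, 0, 0], [1, -0.16, 0, 0, 0, 0, 0], [1, -0.24, 0, 0, 0, 0, 0], [1, -0.24, 0, 0, 0, 0, 0]]]'

```text
clock: 3.6
tool_pos: [0.5213, 0.0786, 0.1132]
eef_rot: [0.064, 0.998, 0.0, -0.001]
wrist_force: [-4.1, 2.4, 0.1]
gripper_width: 0.0007
gripper_force: 1.8
```

Call:
send_rows --commands '[[[1, -0.1, 0, 0, 0, 0, 0], [1, -0.2, 0, 0, 0, 0, 0], [1, -0.3, 0, 0, 0, 0, 0], [1, -0.4, 0, 0, 0, 0, 0], [1, -0.5, 0, 0, 0, 0, 0], [1, -0.6, 0, 0, 0, 0, 0], [1, -0.7, 0, 0, 0, 0, 0], [1, -0.7, 0, 0, 0, 0, 0]]]'

```text
clock: 4.4
tool_pos: [0.5419, 0.0763, 0.1131]
eef_rot: [0.064, 0.998, 0.0, -0.001]
wrist_force: [-5.8, 4.5, 0.6]
gripper_width: 0.0004
gripper_force: 2.6
```

Call:
send_rows --commands '[[[1, -0.07, 0, 0, 0, 0, 0], [1, -0.14, 0, 0, 0, 0, 0], [1, -0.14, 0, 0, 0, 0, 0]]]'

```text
clock: 4.7
tool_pos: [0.546, 0.0759, 0.1131]
eef_rot: [0.064, 0.998, 0.0, -0.001]
wrist_force: [-5.3, 4.7, 0.4]
gripper_width: 0.0007
gripper_force: 2.8
```

Call:
send_rows --commands '[[[1, -0.06, 0, 0, 0, 0, 0], [1, -0.12, 0, 0, 0, 0, 0], [1, -0.12, 0, 0, 0, 0, 0]]]'

```text
clock: 5.0
tool_pos: [0.5494, 0.0756, 0.113]
eef_rot: [0.064, 0.998, 0.001, -0.001]
wrist_force: [-5.3, 5.3, 0.1]
gripper_width: 0.0007
gripper_force: 2.9
```

Call:
send_rows --commands '[[[1, -0.05, 0, 0, 0, 0, 0], [1, -0.08, 0, 0, 0, 0, 0], [1, -0.08, 0, 0, 0, 0, 0]]]'

```text
clock: 5.3
tool_pos: [0.5517, 0.0754, 0.113]
eef_rot: [0.064, 0.998, 0.001, -0.001]
wrist_force: [-5.9, 6.0, 0.0]
gripper_width: 0.0004
gripper_force: 3.1
```

Call:
send_rows --commands '[[[1, -0.05, 0, 0, 0, 0, 0], [1, -0.08, 0, 0, 0, 0, 0], [1, -0.08, 0, 0, 0, 0, 0]]]'

```text
clock: 5.6
tool_pos: [0.5523, 0.0754, 0.113]
eef_rot: [0.063, 0.998, 0.001, -0.003]
wrist_force: [-15.8, 5.8, 7.3]
gripper_width: 0.0005
gripper_force: 8.4
```

Call:
send_rows --commands '[[[1, -0.03, 0, 0, 0, 0, 0], [1, -0.05, 0, 0, 0, 0, 0], [1, -0.05, 0, 0, 0, 0, 0]]]'

```text
clock: 5.9
tool_pos: [0.5525, 0.0754, 0.1129]
eef_rot: [0.063, 0.998, 0.001, -0.004]
wrist_force: [-23.7, 7.2, 12.6]
gripper_width: 0.0004
gripper_force: 12.1
```

The resistance is clearly above 8 N at the predicted stop position, so the lever is on its stop. I'll ease off slightly and hold for two seconds.

Call:
send_rows --commands '[[[1, 0.04, 0, 0, 0, 0, 0], [1, 0.04, 0, 0, 0, 0, 0], [1, 0.04, 0, 0, 0, 0, 0], [1, 0.04, 0, 0, 0, 0, 0], [1, 0.04, 0, 0, 0, 0, 0], [1, 0.04, 0, 0, 0, 0, 0], [1, 0.04, 0, 0, 0, 0, 0], [1, 0.04, 0, 0, 0, 0, 0], [1, 0.04, 0, 0, 0, 0, 0], [1, 0.04, 0, 0, 0, 0, 0], [1, 0.04, 0, 0, 0, 0, 0], [1, 0.04, 0, 0, 0, 0, 0]]]'

```text
clock: 7.1
tool_pos: [0.5523, 0.0754, 0.113]
eef_rot: [0.063, 0.998, 0.001, -0.003]
wrist_force: [-17.4, 7.1, 7.9]
gripper_width: 0.0002
gripper_force: 9.0
```

Call:
send_rows --commands '[[[1, 0, 0, 0, 0, 0, 0], [1, 0, 0, 0, 0, 0, 0], [1, 0, 0, 0, 0, 0, 0], [1, 0, 0, 0, 0, 0, 0], [1, 0, 0, 0, 0, 0, 0], [1, 0, 0, 0, 0, 0, 0], [1, 0, 0, 0, 0, 0, 0], [1, 0, 0, 0, 0, 0, 0], [1, 0, 0, 0, 0, 0, 0], [1, 0, 0, 0, 0, 0, 0], [1, 0, 0, 0, 0, 0, 0], [1, 0, 0, 0, 0, 0, 0]]]'

```text
clock: 8.3
tool_pos: [0.5523, 0.0754, 0.113]
eef_rot: [0.063, 0.998, 0.001, -0.003]
wrist_force: [-16.4, 6.6, 7.9]
gripper_width: 0.0005
gripper_force: 9.0
```

Call:
send_rows --commands '[[[1, 0.06, 0, 0, 0, 0, 0], [1, 0.12, 0, 0, 0, 0, 0], [1, 0.18, 0, 0, 0, 0, 0], [1, 0.24, 0, 0, 0, 0, 0], [1, 0.3, 0, 0, 0, 0, 0], [1, 0.36, 0, 0, 0, 0, 0], [1, 0.42, 0, 0, 0, 0, 0], [1, 0.48, 0, 0, 0, 0, 0], [1, 0.54, 0, 0, 0, 0, 0], [1, 0.6, 0, 0, 0, 0, 0], [1, 0.66, 0, 0, 0, 0, 0], [1, 0.72, 0, 0, 0, 0, 0], [1, 0.78, 0, 0, 0, 0, 0], [1, 0.84, 0, 0, 0, 0, 0], [1, 0.9, 0, 0, 0, 0, 0], [1, 0.96, 0, 0, 0, 0, 0], [1, 1.02, 0, 0, 0, 0, 0], [1, 1.08, 0, 0, 0, 0, 0], [1, 1.14, 0, 0, 0, 0, 0], [1, 1.2, 0, 0, 0, 0, 0]]]'

```text
clock: 10.3
tool_pos: [0.5196, 0.0787, 0.1138]
eef_rot: [0.064, 0.998, 0.0, 0.0]
wrist_force: [-2.6, -3.0, 0.6]
gripper_width: 0.0007
gripper_force: 1.6
```

Call:
send_rows --commands '[[[1, 0.06, 0, 0, 0, 0, 0], [1, 0.12, 0, 0, 0, 0, 0], [1, 0.18, 0, 0, 0, 0, 0], [1, 0.24, 0, 0, 0, 0, 0], [1, 0.3, 0, 0, 0, 0, 0], [1, 0.4, 0, 0, 0, 0, 0], [1, 0.6, 0, 0, 0, 0, 0], [1, 1.0, 0, 0, 0, 0, 0], [1, 1.3, 0, 0, 0, 0, 0], [1, 1.3, 0, 0, 0, 0, 0], [1, 1.3, 0, -1, 0, 0, 0], [1, 1.3, 0, -2, 0, 0, 0], [1, 1.3, 0, -3, 0, 0, 0], [1, 1.3, 0, -3, 0, 0, 0], [1, 1.3, 0, -3, 0, 0, 0]]]'

```text
clock: 11.8
tool_pos: [0.4817, 0.0836, 0.2044]
eef_rot: [0.064, 0.998, 0.0, 0.001]
wrist_force: [-0.5, 0.3, -1.0]
gripper_width: 0.0003
gripper_force: 0.0
```

Run:
```python
from h import *
a=robot.grab_frame("scene")[60:260,100:300]
cv2.imwrite("pics/e.png",cv2.resize(a[:,:,::-1],(500,500),interpolation=cv2.INTER_CUBIC))
s=robot.observe(); print(s["clock"],s["tool_pos"],s["wrist_force"])
```

```text
11.85 [0.48081041 0.08358937 0.20306622] [-0.42032843 -0.00700665  0.11805566]
```

View pics/e.png

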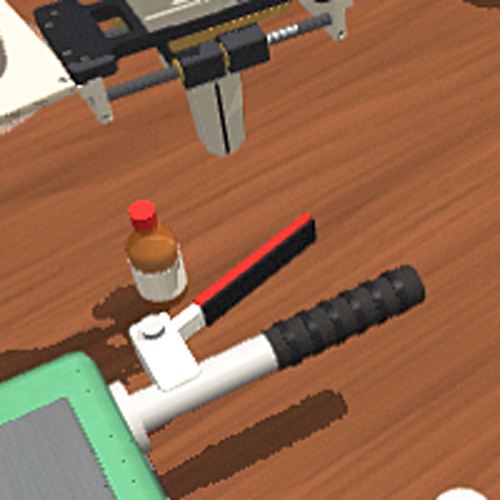

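The lever is fully out where it started, the bottle hasn't moved, and the fingers are clear above, with no force on the wrist. I'm handing the job in.

```bash
python3 -c "
from plant import robot
print(robot.finish_job())"
```

```text
the job is handed in; nothing more can be done
None
```

I pressed the brake lever to its stop, held it there at about 17 N for 2.4 s, eased it fully back out against the fingers and moved clear; the job is handed in at about 12 s on the clock, but no verdict came back.

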